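# Load the drying box and hold its lid half open

### The arm

A 6-joint arm with a two-finger parallel gripper is mounted at the origin on the work surface. World frame = base frame: x ahead of the robot, y to its left, z up, the work surface at z = 0. Lengths are in m, angles in rad, forces in N, time in s.
With the tool pointing down it reaches from about 0.35 to 0.775 m from the base axis. Payload 5.5 kg.
Tool frame: the origin (TCP) lies on the mounting face of the last link; the fingertips stand 173 mm ahead of it and the grasp point (between the pads) lies 155 mm ahead of it; z points along the fingers, y is the direction in which the jaws open and shut (so a half turn about z gives the same grasp; the last joint's range is limited). The gripper opens to 85 mm and grips with 20 to 120 N. Pads are 22 mm wide; open, the fingers measure 114 mm over their backs; the gripper's body (76 mm by 85 mm) begins 54 mm behind the grasp point. The pads swing forward as they close: fully open they stand 13 mm farther back than shut.
Start: joints at [1.008, 0.313, 0.046, 1.304, 0, 1.431], TCP at [0.236, 0.524, 0.405] pointing down, gripper open.
Joint ranges: [-2.76, 2.76], [-0.86, 1.69], [-1.03, 1.26], [-2.2, 2.34], [-1.47, 1.5], [-3.14, 3.14]. Speed limits (rad/s): [2.57, 2.57, 3.14, 3.14, 3.14, 3.14].

### API

Orientations are given as a unit quaternion [w, x, y, z].
In Python, from workcell import * gives the robot as it stands. The module is installed in compiled form; this text tells all that it offers.
- The arm moves only by the shell command python3 -m crank 'ROWS' [FORCE]. ROWS is JSON, a list of rows, each a list of 7 numbers: the shift along the tool's x, y, z in mm, then the turn, a rotation vector about the tool's x, y, z in degrees, then the opening, from 0 (shut) to 1 (fully open). A call has exactly 8 rows; each row shifts and turns the commanded pose from where the row before left it, along the tool's axes as they then stand; what a row does not reach is not made up. A row lasts 1/8 s, in which the tool goes at most 62.5 mm and 10.7 degrees, less where a joint would pass 70% of its speed; a pose out of reach is approached as far as the arm can. A call with a gripper value outside its range is refused whole. The fingers move at their own pace and stop on an object; FORCE is the grip in N (left out, the last holds). Time passes only in rows, so rows that do not move let the fingers close, or fill a call up. It gives the time, the measured TCP pose, the force and the opening at its end, in the units of the state.
- get_state(): the state, without advancing time (a new reading comes with each control period).
- read_camera(name): name is "side" or "top"; returns the picture (480x640x3 uint8, blue, green, red); there is no depth.
- calibration(name): a dict with "fx", "fy", "cx", "cy" (pixels), "extrinsics" (4x4, takes a point from world to camera coordinates). Camera axes: x right, y down, z forward; pixel columns grow to the right and rows downward; lengths in m; the calibration is good to about 2 mm. A picture is of the moment at which its call begins. calibration takes no time and is no camera call.
- hand_in(): hands the job in, once; it reports no verdict.
The state is a dict: "clock": time; "joint_pos": joint angles; "qvel": joint speeds; "tau": joint torques, N m; "tcp_pos": TCP position; "orientation": TCP orientation; "wrist_force": force on the tool from outside, world axes, zero at the start; "ft_torque": the same for the moment, N m; "finger_gap": finger opening in m.
Only numpy, scipy, OpenCV 4.12 (cv2) and the standard library are available. Lean on these libraries where they do the work, as an engineer would, in place of code of your own. Each camera call takes 0.05 s, during which the arm holds its last target.

### The job

Slide the steel tray with its three clay pieces all the way into the slot in the side of the white drying box, so that its front plate lies flat against the box, and keep the pieces standing on the tray. Then raise the box's lid by its handle and hold it open at 45 degrees so that a colleague across the table can look in; the lid falls shut if let go, so finish while still holding it there. Leave the other things on the table where they are.

Things in the scene. Friction and masses are not known exactly. Their poses are not given: they have to be found in the camera images.
- box: Drying box: white, floorless, fixed on the bench, 190 x 190 mm, 90 mm tall (lid not counted). Origin at the centre of its underside; x from the lid's hinge side to its handle side, y away from the slotted face, z up. The slot in its -y face is 160 mm wide and 68 mm high from the bench top; the inside is 180 mm deep.
- slot (a point): Centre of the slot opening, in the box's slotted face, 35 mm above the bench, 95 mm along the box's -y from its centre. Same axes as the box: y points level straight in (the way the tray goes), x level across the opening, z up.
- lid (a joint): Lid angle, rad: 0 = shut and level, grows as it opens, 45 degrees = 0.785, stops at 1.35. Almost no friction: it falls shut from any angle. Aluminium plate 190 x 190 x 6 mm, about 0.45 kg, underside 90 mm above the bench. Hinged along the box's top edge on the robot's side; the free edge on the far side rises.
- lid_hinge (a point): On the lid's hinge line, midway along it, at the lid's underside, 90 mm above the bench. Its axes turn with the lid: x from the hinge to the free edge (tips upwards as the lid opens), y along the hinge line, z out of the lid's top.
- lid_handle (a point): Middle of the lid handle's round steel bar, 12 mm thick, 110 mm between its two legs, parallel to the hinge, 40 mm above the lid's top, 20 mm in from the free edge, open on both sides and underneath. In the lid's frame 170 mm along x and 46 mm along z from lid_hinge; axes turn with the lid as there.
- tray_handle (a point): Middle of the tray handle's round steel bar, 55 mm above the bench: 12 mm thick, level along the tray's x axis, 100 mm between its two legs, centre line 50 mm out from the front plate's outer face, free beside and below. The tray is one loose rigid piece, about 0.5 kg empty, flat on the bench; its y axis points from handle to nose, z up.
- tray_front (a point): Centre of the front plate's inner face, 35 mm above the bench, 56 mm along the tray's +y from tray_handle, same axes. Plate 180 wide, 6 thick, 69 mm tall. Beyond it the tray is 150 wide, 170 mm long, rim 16 mm, nose corners cut back 10 mm a side. The plate is wider than the slot and stops the tray: home when this point meets slot, axes alike (5 mm play a side).
- tile_mid (a point): Centre of a square terracotta tile, 45 x 45 x 8 mm, lying loose on the tray (tray floor 4 mm thick).
- disc_mid (a point): Centre of a round terracotta disc, 46 mm across, 9 mm thick, lying loose on the tray.
- dish_mid (a point): Centre of a small terracotta dish, 58 mm across, 26 mm tall, standing loose on the tray.
- bottle: Bystander: upright white plastic bottle with a black cap, 64 mm across, 190 mm tall; origin at the middle of its underside. Leave it alone.
- mould: Bystander: plaster ring mould, 120 mm across, 55 mm tall; origin at the middle of its underside. Leave it alone.
- bowl: Bystander: terracotta bowl, 110 mm across, 50 mm tall; origin at the middle of its underside. Leave it alone.
- tape: Bystander: cardboard ring (empty tape core), 100 mm across, 45 mm tall; origin at the middle of its underside. Leave it alone.
- jar: Bystander: glass jar with a steel lid, 66 mm across, 85 mm tall; origin at the middle of its underside. Leave it alone.
- brush: Bystander: brush lying flat, its origin on its length. Leave it alone.
- spatula: Bystander: spatula lying flat, its origin on its length. Leave it alone.
Mind the look-alikes: they are no part of the job. What is shaped like the part that bears disc_mid but purple is not meant.

How it is judged:
By the outcome, as a careful person would: the job done as asked, in the order asked, and still so for the second after the job is handed in, while the arm keeps its last pose, push and grip.
It also fails if it takes over 64 s, if anything falls off the work surface, if the arm or the gripper's body presses on something with over 40 N, if the wrist force passes 120 N, or if a joint passes its speed limit or range.

## Working session

There is one attempt and no reset: what is moved stays moved. The work goes in short steps, Python scripts to look and compute and a shell command to move; the robot and the scene stay as the last step left them, time stands still between calls to the robot, and variables do not carry over. Pictures are saved under pics/ and viewed, and the job is handed in when it is done.

```bash
mkdir -p pics; ls; python3 - <<'E'
from workcell import *
import cv2
s=get_state()
print(s)
for n in("side","top"):
    cv2.imwrite(f"pics/{n}0.png",read_camera(n)); print(n,calibration(n))
E
```

```text
pics
{'clock': 0.0, 'joint_pos': array([1.00842004e+00, 3.13998389e-01, 4.49892067e-02, 1.30360265e+00,
       4.03679103e-05, 1.43119337e+00]), 'qvel': array([ 0.001362  , -0.00041756, -0.00142443, -0.0005033 ,  0.00065468,
        0.00169872]), 'tau': array([ 7.29208168e-04, -4.80626929e+01,  2.98531401e+01,  1.93156314e-02,
       -1.40462471e-04,  1.83494819e-05]), 'tcp_pos': array([0.23581821, 0.52420502, 0.40381391]), 'orientation': array([-3.31063923e-04,  2.09815832e-01,  9.77740504e-01, -8.45470988e-04]), 'wrist_force': array([ 1.1856054 , -0.16022621,  0.68582669]), 'ft_torque': array([-0.01614328,  0.04323268,  0.00810534]), 'finger_gap': 0.08513061715222948}
side {'fx': 464.7907413720729, 'fy': 464.7907413720729, 'cx': 317.50062339547554, 'cy': 231.86192069717427, 'extrinsics': array([[ 0.89924686, -0.43736952,  0.00793661, -0.52078476],
       [-0.21949841, -0.46684162, -0.85666758,  0.19839472],
       [ 0.37838543,  0.76861356, -0.51580778,  1.07394267],
       [ 0.        ,  0.        ,  0.        ,  1.        ]])}
top {'fx': 603.7386512413186, 'fy': 603.7386512413186, 'cx': 321.3628578336702, 'cy': 228.36433983081048, 'extrinsics': array([[-2.17217953e-02, -9.99763337e-01, -1.19702323e-03,
        -5.79604203e-02],
       [-9.97352959e-01,  2.17524970e-02, -6.93822998e-02,
         5.60654290e-01],
       [ 6.93919178e-02, -3.13253452e-04, -9.97589426e-01,
         1.42205386e+00],
       [ 0.00000000e+00,  0.00000000e+00,  0.00000000e+00,
         1.00000000e+00]])}
```

View pics/side0.png

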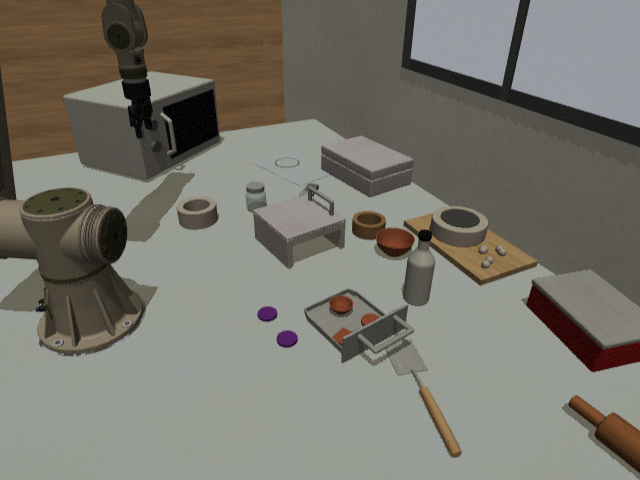

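View pics/top0.png

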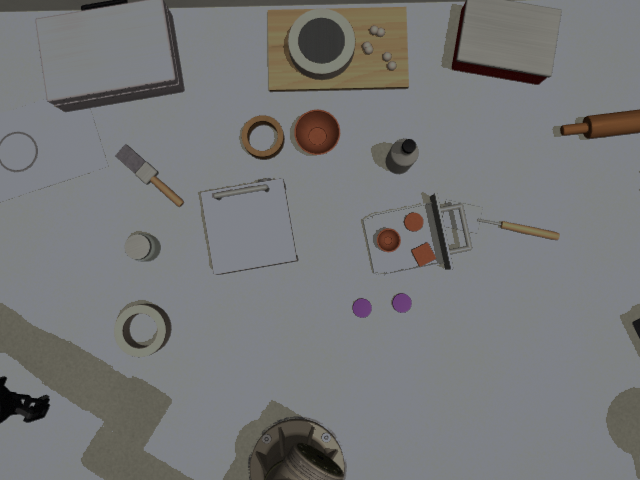

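The side view shows the box at about (300,225) and the tray at (355,325), with the spatula's blade beside the tray handle. In the top view the box is at (249,226), the tray at (400,240) and the bottle at (402,155). I'll enlarge both next.

```bash
python3 - <<'E'
import cv2
a=cv2.imread("pics/top0.png")
def crop(i,x0,y0,w,h,k,n):
    c=cv2.resize(i[y0:y0+h,x0:x0+w],None,fx=k,fy=k,interpolation=cv2.INTER_CUBIC)
    c=cv2.convertScaleAbs(c,alpha=1.2,beta=20)
    for g in range((x0//10+1)*10,x0+w,10):
        cv2.line(c,((g-x0)*k,0),((g-x0)*k,4),(0,0,255),1); 
        if g%20==0: cv2.putText(c,str(g),((g-x0)*k-10,14),0,.35,(0,0,255),1)
    for g in range((y0//10+1)*10,y0+h,10):
        cv2.line(c,(0,(g-y0)*k),(4,(g-y0)*k),(0,0,255),1)
        if g%20==0: cv2.putText(c,str(g),(6,(g-y0)*k+4),0,.35,(0,0,255),1)
    cv2.imwrite("pics/"+n,c)
crop(a,355,180,130,100,6,"t_tray.png")
crop(a,190,170,120,110,5,"t_box.png")
b=cv2.imread("pics/side0.png")
crop(b,240,170,200,200,3,"s_all.png")
E
```

```text
(no output)
```

View pics/t_tray.png

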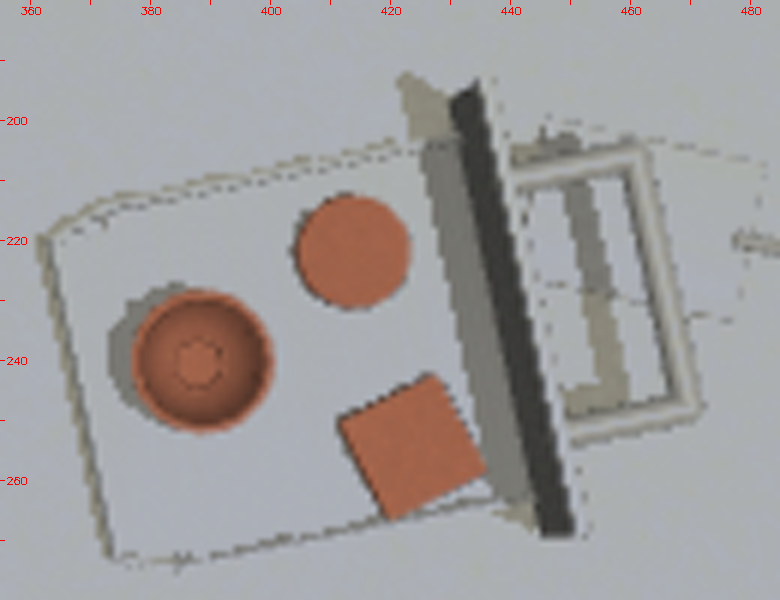

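View pics/t_box.png

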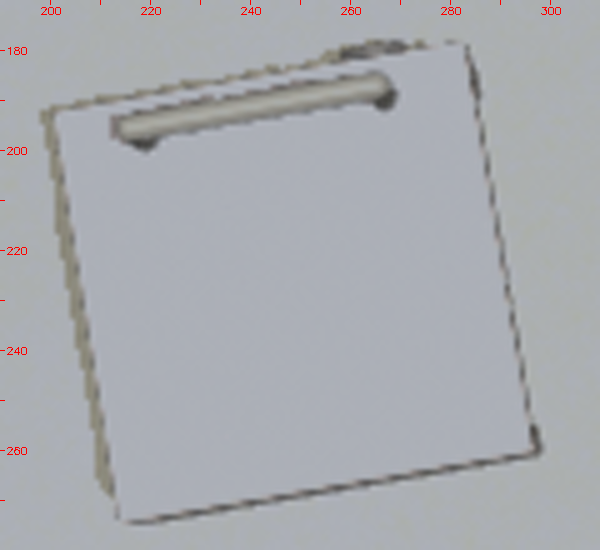

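View pics/s_all.png

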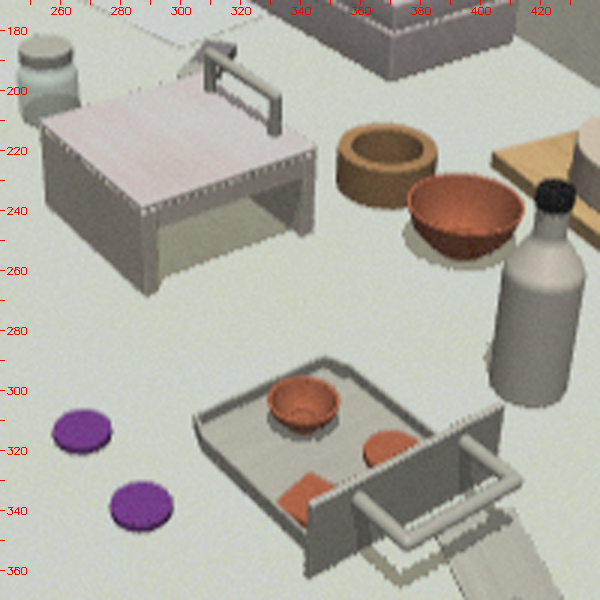

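```bash
cat > h.py <<'E'
import numpy as np
from scipy.optimize import least_squares
from workcell import calibration
C={n:calibration(n) for n in("side","top")}
def proj(n,P):
    c=C[n];P=np.atleast_2d(P);q=P@c["extrinsics"][:3,:3].T+c["extrinsics"][:3,3]
    return np.c_[c["fx"]*q[:,0]/q[:,2]+c["cx"],c["fy"]*q[:,1]/q[:,2]+c["cy"]]
def T2(p,L):
    L=np.atleast_2d(L);c,s=np.cos(p[2]),np.sin(p[2])
    return np.c_[p[0]+c*L[:,0]-s*L[:,1],p[1]+s*L[:,0]+c*L[:,1],L[:,2]]
def fit(obs,p0):
    # obs: (cam, local, pix)
    def f(p): return np.concatenate([(proj(n,T2(p,l))[0]-np.array(x)) for n,l,x in obs])
    r=least_squares(f,p0,loss="soft_l1");print(np.round(r.x,4),np.degrees(r.x[2]).round(2));print(np.round(f(r.x).reshape(-1,2),1).tolist());return r.x
E
python3 - <<'E'
from h import *
h=.095
box=[("top",[h,h,.096],(201,191.5)),("top",[h,-h,.096],(283,178.5)),("top",[-h,-h,.096],(298,261)),("top",[-h,h,.096],(214,274)),
("side",[-h,h,.096],(254,210.7)),("side",[-h,-h,.096],(289.3,239)),("side",[h,-h,.096],(345,219.3)),
("side",[-h,-h,0],(289.5,268))]
b=fit(box,[.6,.1,.15])
# tray origin at tray_front
t=[("top",[.09,-.006,.0695],(437,193.5)),("top",[-.09,0,.0695],(445,269.5)),("top",[-.09,-.006,.0695],(450.3,269.5)),
("top",[-.065,.17,.004+.012],(374,273)),("top",[.065,.17,.016],(362,219.5)),
("side",[-.09,-.006,.0695],(342.5,338.5)),("side",[.09,-.006,.0695],(407.3,306)),("side",[-.09,-.006,0.001],(342.5,362))]
r=fit(t,[.57,-.25,.15])
for l in [[0,-.056,.055]]: print("handle",T2(r,l),proj("top",T2(r,l)),proj("side",T2(r,l)))
print("slot",T2(b,[0,-.095,.035]), "lidhandle",T2(b,[.075,0,.136]),proj("top",T2(b,[.075,0,.136])),proj("side",T2(b,[.075,0,.136])))
def back(u,v,z):
    c=C["top"];E=c["extrinsics"];d=E[:3,:3].T@np.array([(u-c["cx"])/c["fx"],(v-c["cy"])/c["fy"],1]);o=-E[:3,:3].T@E[:3,3];return o+d*(z-o[2])/d[2]
for n,u,v,z in [("bottle",404,150,.1),("bottlecap",408,146,.19),("bowl",317,132,.05),("tape",262,137,.045),("jar",139,246,.085),("mould",141,330,.05),("brush",182,205,.01),("spat",440,215,.0),("p1",362,308,.009),("p2",402,303,.009)]: print(n,back(u,v,z).round(3))
E
```

```text
[0.5641 0.0928 0.152 ] 8.71
[[0.1, 0.1], [0.6, -1.3], [-0.2, -1.4], [0.6, 0.2], [-1.4, -1.3], [-1.9, -0.5], [0.9, -1.0], [-1.2, 0.9]]
[ 0.5425 -0.3476  0.164 ] 9.4
[[-0.2, -0.7], [4.7, 0.5], [2.0, -0.0], [-1.1, -0.1], [0.6, -0.1], [-0.1, -0.9], [0.0, -1.8], [-1.2, 0.1]]
handle [[ 0.55169061 -0.40285238  0.055     ]] [[464.28610033 227.43869542]] [[392.26232635 339.24251438]]
slot [[ 0.57843759 -0.00113888  0.035     ]] lidhandle [[0.6381905  0.10412076 0.136     ]] [[241.47051669 190.69721293]] [[320.53288158 194.40598709]]
bottle [ 0.728 -0.262  0.1  ]
bottlecap [ 0.719 -0.258  0.19 ]
bowl [ 0.786 -0.065  0.05 ]
tape [0.778 0.066 0.045]
jar [0.524 0.346 0.085]
mould [0.331 0.352 0.05 ]
brush [0.624 0.264 0.01 ]
spat [ 0.587 -0.358  0.   ]
p1 [ 0.368 -0.163  0.009]
p2 [ 0.377 -0.258  0.009]
```

```bash
python3 - <<'E'
from h import *
t=[("top",[.09,0,.0695],(435.3,193.5)),("top",[-.09,0,.0695],(450.3,269.5)),("top",[-.09,0,.0],(445,269)),
("top",[-.065,.17,.016],(373.5,273)),("top",[.065,.17,.016],(362,219.5)),
("top",[.05,-.056,.061],(462.5,206)),("top",[-.05,-.056,.061],(470,248)),
("side",[-.09,-.006,.0695],(342.5,338.5)),("side",[.09,-.006,.0695],(407.3,306)),("side",[-.09,-.006,0.001],(342.5,362)),
("side",[-.05,-.056,.055],(376.5,351)),("side",[.05,-.056,.055],(411,330))]
r=fit(t,[.57,-.25,.15])
print("handle",T2(r,[0,-.056,.055]),"p",T2(r,[0,.1,0]))
E
```

```text
[ 0.5431 -0.3499  0.1671] 9.57
[[-0.2, -0.4], [0.5, 0.2], [-0.3, 0.7], [0.5, -0.2], [1.5, -0.1], [-1.0, -0.2], [0.3, 0.1], [0.8, -0.2], [0.8, -1.3], [-0.4, 0.8], [-1.9, -0.8], [-0.2, 0.0]]
handle [[ 0.55240595 -0.40512415  0.055     ]] p [[ 0.52646384 -0.2512963   0.        ]]
```

```bash
python3 -m crank '[[0,0,0,0,0,-8.4,0.4],[0,0,0,0,0,-8.4,0.4],[0,0,0,0,0,-8.4,0.4],[0,0,0,0,0,-8.4,0.4],[-8,-48.4,0,0,0,0,0.4],[-8,-48.4,0,0,0,0,0.4],[-8,-48.4,0,0,0,0,0.4],[-8,-48.4,0,0,0,0,0.4]]' 60
python3 -m crank '[[-8,-48.4,0,0,0,0,0.4],[-8,-48.4,0,0,0,0,0.4],[-8,-48.4,0,0,0,0,0.4],[-8,-48.4,0,0,0,0,0.4],[-8,-48.4,0,0,0,0,0.4],[-8,-48.4,0,0,0,0,0.4],[-8,-48.4,0,0,0,0,0.4],[-8,-48.4,0,0,0,0,0.4]]'
python3 -m crank '[[-8,-48.4,0,0,0,0,0.4],[-8,-48.4,0,0,0,0,0.4],[-8,-48.4,0,0,0,0,0.4],[-8,-48.4,0,0,0,0,0.4],[-8,-48.4,0,0,0,0,0.4],[-8,-48.4,0,0,0,0,0.4],[-8,-48.4,0,0,0,0,0.4],[-8,-48.4,0,0,0,0,0.4]]'
```

```text
clock: 1.1
tcp_pos: [0.2992, 0.3371, 0.4043]
orientation: [-0.0, -0.082, 0.997, -0.0]
wrist_force: [1.1, -0.0, 0.1]
finger_gap: 0.0337
clock: 2.1
tcp_pos: [0.4254, -0.0347, 0.4045]
orientation: [-0.0, -0.082, 0.997, 0.0]
wrist_force: [-0.1, -0.8, -0.2]
finger_gap: 0.0341
clock: 3.1
tcp_pos: [0.5518, -0.4061, 0.404]
orientation: [-0.0, -0.082, 0.997, 0.0]
wrist_force: [0.4, 0.4, 1.0]
finger_gap: 0.0343
```

```bash
cat >> h.py <<'E'
from scipy.spatial.transform import Rotation as Ro
def st():
    from workcell import get_state
    s=get_state();q=s["orientation"];R=Ro.from_quat([q[1],q[2],q[3],q[0]]).as_matrix()
    g=s["tcp_pos"]+.155*R[:,2]
    print("t %.2f grasp"%s["clock"],g.round(4),"z",R[:,2].round(3),"psi %.2f"%np.degrees(np.arctan2(R[1,1],R[0,1])),"F",s["wrist_force"].round(1),"M",s["ft_torque"].round(2),"gap %.4f"%s["finger_gap"],"q",s["joint_pos"].round(2))
    return g,R
def go(target):
    g,R=st();print("tool mm",(1000*R.T@(np.array(target)-g)).round(1))
E
python3 - <<'E'
from h import *
go([.5524,-.405,.055])
# bottle base check in side
for p in ([.733,-.263],[.728,-.265]): print(proj("side",[[*p,0],[*p,.19]]).round(1),proj("top",[[*p,0],[*p,.19]]).round(1))
E
```

```text
t 3.10 grasp [ 0.5517 -0.406   0.249 ] z [-0.001  0.001 -1.   ] psi 99.37 F [0.4 0.4 1. ] M [-0.05 -0.06 -0.01] gap 0.0343 q [-0.75  0.54  0.39  1.42  0.   -0.92]
tool mm [ -0.9   0.7 194. ]
[[420.  296.7]
 [430.2 230.8]] [[398.9 156.2]
 [410.2 139.3]]
[[418.8 297.7]
 [429.  231.7]] [[399.7 158.2]
 [411.2 141.6]]
```

```bash
python3 -m crank '[[0,0,30,0,0,0,0.4],[-1,0.5,30,0,0,0,0.4],[0,0,30,0,0,0,0.4],[0,0,30,0,0,0,0.4],[0,0,24,0,0,0,0.4],[0,0,20,0,0,0,0.4],[0,0,0,0,0,0,0.4],[0,0,0,0,0,0,0.4]]' 80
python3 - <<'E'
from h import *
from workcell import *
import cv2
go([.5524,-.405,.055])
i=read_camera("side");cv2.imwrite("pics/s1.png",cv2.resize(i[240:380,290:490],None,fx=4,fy=4,interpolation=cv2.INTER_CUBIC))
E
```

```text
clock: 4.1
tcp_pos: [0.5526, -0.4041, 0.2412]
orientation: [0.0, -0.082, 0.997, -0.0]
wrist_force: [-0.1, 1.0, -0.2]
finger_gap: 0.0339
t 4.10 grasp [ 0.5526 -0.4041  0.0862] z [ 0. -0. -1.] psi 99.37 F [-0.1  1.  -0.2] M [ 0.   -0.    0.03] gap 0.0339 q [-0.75  0.61  0.1   1.06  0.   -0.91]
tool mm [ 0.4 -0.8 31.2]
```

View pics/s1.png

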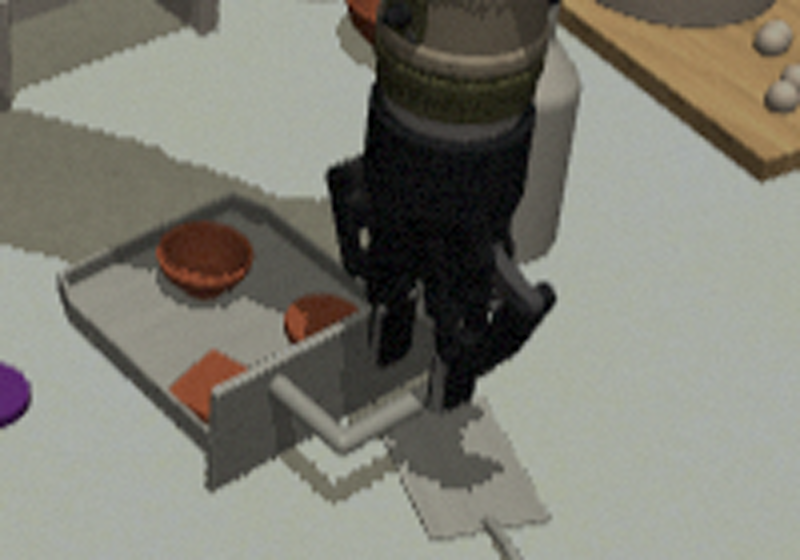

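The fingers straddle the bar, which crosses the enlarged crop at about (430,400). The left finger is between the bar and the plate, with clearance on both sides. The last move fell 31 mm short, so I'll go down the rest of the way and grip.

```bash
python3 -m crank '[[0,0,8,0,0,0,0.4],[0,0,8,0,0,0,0.4],[0,0,8,0,0,0,0.4],[0,0,7,0,0,0,0.4],[0,0,0,0,0,0,0],[0,0,0,0,0,0,0],[0,0,0,0,0,0,0],[0,0,0,0,0,0,0]]' 80
python3 - <<'E'
from h import *
from workcell import *
import cv2
go([.5524,-.405,.055])
i=read_camera("side");cv2.imwrite("pics/s2.png",cv2.resize(i[240:380,290:490],None,fx=4,fy=4,interpolation=cv2.INTER_CUBIC))
E
```

```text
clock: 5.15
tcp_pos: [0.5523, -0.4038, 0.2093]
orientation: [-0.0, -0.082, 0.997, 0.0]
wrist_force: [-0.7, -0.3, -3.4]
finger_gap: 0.0092
t 5.15 grasp [ 0.5522 -0.4038  0.0543] z [-0.001  0.001 -1.   ] psi 99.38 F [-0.7 -0.3 -3.4] M [-0.07  0.15  0.1 ] gap 0.0092 q [-0.75  0.63  0.06  1.   -0.   -0.91]
tool mm [-0.  -1.3 -0.7]
```

View pics/s2.png

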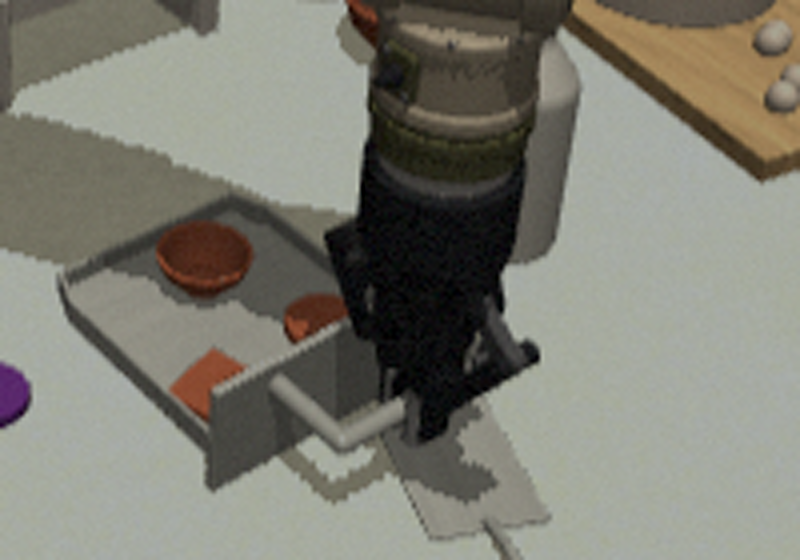

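```bash
python3 -m crank '[[0,0,0,0,0,0,0],[0,2,0,0,0,0,0],[0,4,0,0,0,0,0],[0,6,0,0,0,0,0],[0,8,0,0,0,0,0],[0,8,0,0,0,0,0],[0,6,0,0,0,0,0],[0,4,0,0,0,0,0]]' 100
python3 - <<'E'
from h import *
from workcell import *
import cv2
st()
i=read_camera("top");cv2.imwrite("pics/t2.png",cv2.resize(i[120:290,190:490],None,fx=2.6,fy=2.6,interpolation=cv2.INTER_CUBIC))
E
```

```text
clock: 6.2
tcp_pos: [0.5462, -0.3659, 0.2098]
orientation: [0.0, -0.082, 0.997, 0.0]
wrist_force: [-0.5, -2.6, -3.7]
finger_gap: 0.0087
t 6.20 grasp [ 0.5462 -0.3659  0.0548] z [ 0.  0. -1.] psi 99.39 F [-0.5 -2.6 -3.7] M [-0.49 -0.1  -0.01] gap 0.0087 q [-0.71  0.58 -0.03  0.96  0.   -0.88]
```

View pics/t2.png

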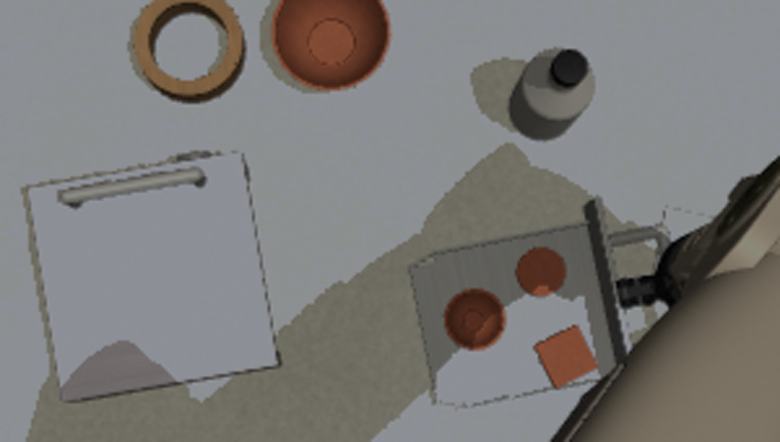

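The tray follows the gripper and the pieces haven't shifted. The tray's nose edge runs from (412,268) to (437,405) in the crop, and the bottle at (545,110) is clear. I'll push on past the bottle before moving sideways.

```bash
python3 -m crank '[[0,4,0,0,0,0,0],[0,8,0,0,0,0,0],[0,12,0,0,0,0,0],[0,14,0,0,0,0,0],[0,14,0,0,0,0,0],[0,14,0,0,0,0,0],[0,12,0,0,0,0,0],[-2,7,0,0,0,0,0]]' 100
python3 -m crank '[[-6,0,0,0,0,0,0],[-10,0,0,0,0,0,0],[-13,0,0,0,0,0,0],[-14,0,0,0,0,0,0],[-14,0,0,0,0,0,0],[-13,0,0,0,0,0,0],[-10,0,0,0,0,0,0],[-6,0,0,0,0,0,0]]'
python3 - <<'E'
from h import *
from workcell import *
import cv2
st()
i=read_camera("top");cv2.imwrite("pics/t3f.png",i);cv2.imwrite("pics/t3.png",cv2.resize(i[120:290,190:490],None,fx=2.6,fy=2.6,interpolation=cv2.INTER_CUBIC))
i=read_camera("side");cv2.imwrite("pics/s3f.png",i);cv2.imwrite("pics/s3.png",cv2.resize(i[170:370,230:470],None,fx=3,fy=3,interpolation=cv2.INTER_CUBIC))
E
```

```text
clock: 7.25
tcp_pos: [0.5341, -0.2813, 0.2097]
orientation: [-0.0, -0.082, 0.997, 0.0]
wrist_force: [-0.2, -3.3, -3.2]
finger_gap: 0.0088
clock: 8.25
tcp_pos: [0.6199, -0.2681, 0.2095]
orientation: [-0.0, -0.082, 0.997, 0.0]
wrist_force: [-2.5, -0.8, -4.1]
finger_gap: 0.0085
t 8.25 grasp [ 0.6199 -0.2681  0.0545] z [-0.  0. -1.] psi 99.39 F [-2.5 -0.8 -4.1] M [-0.07  0.49  0.53] gap 0.0085 q [-0.53  0.61  0.03  0.98  0.   -0.69]
```

View pics/t3.png

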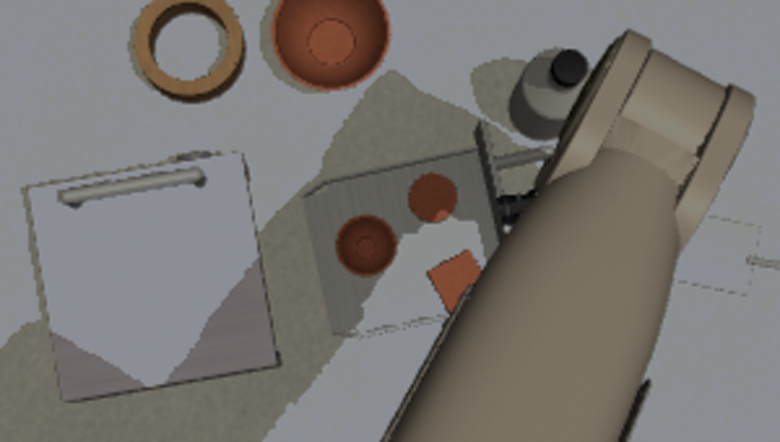

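View pics/s3.png

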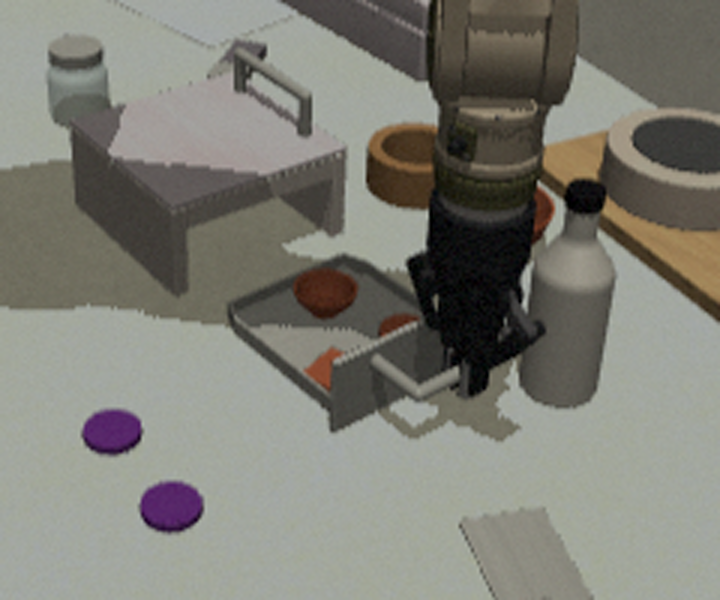

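The top crop shows the tray lined up with the box. Its nose corners are at about (307,197) and (338,335), the pieces are standing, and the bottle hasn't moved. I'll enlarge it to check the alignment.

```bash
python3 - <<'E'
import cv2
def crop(i,x0,y0,w,h,k,n):
    c=cv2.resize(i[y0:y0+h,x0:x0+w],None,fx=k,fy=k,interpolation=cv2.INTER_CUBIC)
    c=cv2.convertScaleAbs(c,alpha=1.5,beta=20)
    for g in range((x0//10+1)*10,x0+w,10):
        cv2.line(c,((g-x0)*k,0),((g-x0)*k,4),(0,0,255),1); 
        if g%20==0: cv2.putText(c,str(g),((g-x0)*k-10,14),0,.35,(0,0,255),1)
    for g in range((y0//10+1)*10,y0+h,10):
        cv2.line(c,(0,(g-y0)*k),(4,(g-y0)*k),(0,0,255),1)
        if g%20==0: cv2.putText(c,str(g),(6,(g-y0)*k+4),0,.35,(0,0,255),1)
    cv2.imwrite("pics/"+n,c)
crop(cv2.imread("pics/t3f.png"),275,160,130,100,6,"t3c.png")
crop(cv2.imread("pics/s3f.png"),240,190,150,130,5,"s3c.png")
E
```

```text
(no output)
```

View pics/t3c.png

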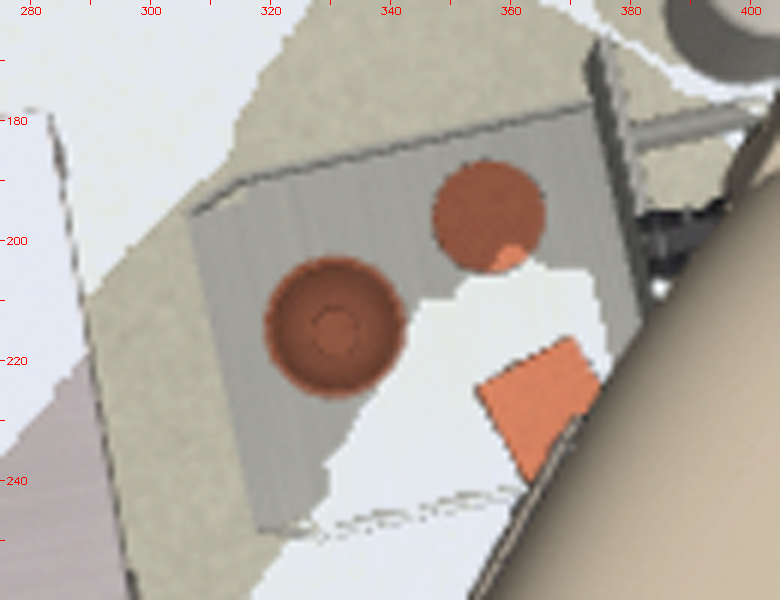

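View pics/s3c.png

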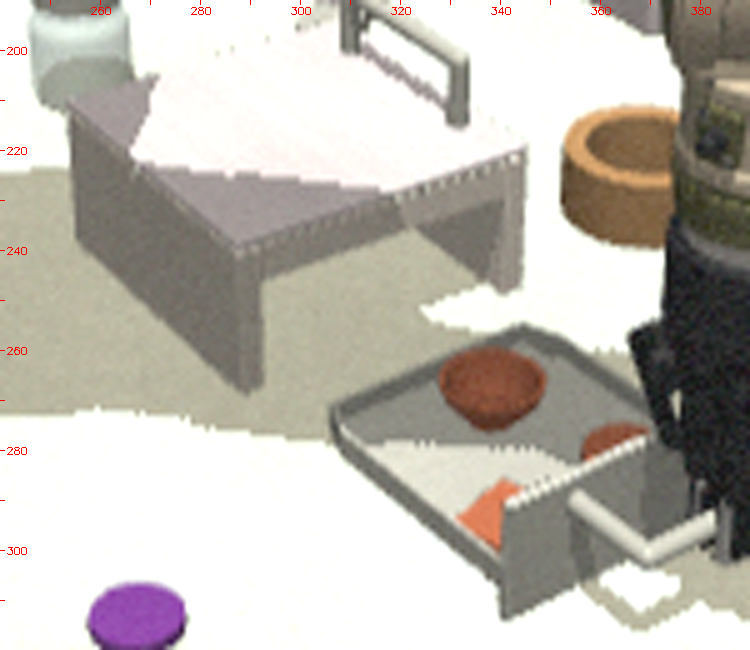

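```bash
python3 - <<'E'
from h import *
h=.095
box=[("top",[h,h,.096],(201,191.5)),("top",[h,-h,.096],(283,178.5)),("top",[-h,-h,.096],(298,261)),("top",[-h,h,.096],(214,274)),
("top",[.075,.055,.139],(215.5,196)),("top",[.075,-.055,.139],(266.5,187)),
("side",[-h,h,.096],(254,210.7)),("side",[-h,-h,.096],(288,239)),("side",[h,-h,.096],(344.7,219.3)),
("side",[-h,-h,0],(289.3,268.5)),("side",[-.08,-h,0],(292.3,267)),("side",[h,-h,0],(344.5,247.8)),("side",[.08,-h,0],(340,248.5))]
b=fit(box,[.6,.1,.15])
t=[("top",[.065,.17,.016],(306.7,195.5)),("top",[.075,.16,.016],(315.5,190)),("top",[-.065,.17,.016],(318,248)),("top",[.075,.0,.016],(373,177.5)),("top",[.09,0,.0695],(375.5,166.5)),
("top",[.09,0,0],(373.3,173.5)),
("side",[-.065,.17,.016],(306.5,272)),("side",[.065,.17,.016],(344.5,254.5)),("side",[-.09,-.006,.0695],(341,291)),("side",[-.09,-.006,0],(341,313.5)),("side",[-.05,-.056,.055],(369.5,300.5))]
r=fit(t,[.61,-.2,.16])
s=T2(b,[0,-h,.035])[0];c,sn=np.cos(b[2]),np.sin(b[2])
d=s[:2]-r[:2];print("to go x %.4f y %.4f"%(c*d[0]+sn*d[1],-sn*d[0]+c*d[1]),"dyaw deg",np.degrees(b[2]-r[2]))
print("handle",T2(r,[0,-.056,.055]));st()
E
```

```text
[0.563  0.093  0.1504] 8.61
[[0.1, 0.5], [0.6, -0.8], [-0.3, -0.8], [0.4, 0.6], [1.1, -0.8], [-0.6, -0.3], [-1.7, -1.3], [-1.1, -0.5], [0.8, -0.9], [-1.5, 0.5], [0.3, 0.1], [-0.3, -0.4], [0.1, 0.5]]
[ 0.6091 -0.2162  0.1914] 10.96
[[0.1, -0.5], [-5.5, 0.1], [0.2, -0.1], [2.0, -1.4], [0.1, -0.2], [-0.2, -2.3], [-1.4, -1.5], [-1.0, -0.4], [0.2, 1.0], [-0.8, 1.9], [-0.6, 1.2]]
to go x 0.0007 y 0.2176 dyaw deg -2.3491330887139608
handle [[ 0.61978983 -0.27119672  0.055     ]]
t 8.35 grasp [ 0.6199 -0.2681  0.0546] z [ 0.001  0.    -1.   ] psi 99.39 F [-1.1 -0.1 -3.6] M [0.04 0.22 0.33] gap 0.0090 q [-0.53  0.61  0.03  0.98  0.   -0.69]
```

The tray's yaw slipped about 2.5° in the sideways drag. I'll turn it back while easing forward, with the grip at 120 N.

```bash
python3 -m crank '[[0,0,0,0,0,0,0],[0,0,0,0,0,1,0],[0,3,0,0,0,1,0],[0.5,4,0,0,0,1,0],[0.5,5,0,0,0,0,0],[1,5,0,0,0,0,0],[1,5,0,0,0,0,0],[0,3,0,0,0,0,0]]' 120
python3 - <<'E'
from h import *
from workcell import *
import cv2
st()
def crop(i,x0,y0,w,h,k,n):
    c=cv2.resize(i[y0:y0+h,x0:x0+w],None,fx=k,fy=k,interpolation=cv2.INTER_CUBIC)
    c=cv2.convertScaleAbs(c,alpha=1.5,beta=20)
    for g in range((x0//10+1)*10,x0+w,10):
        cv2.line(c,((g-x0)*k,0),((g-x0)*k,4),(0,0,255),1); 
        if g%20==0: cv2.putText(c,str(g),((g-x0)*k-10,14),0,.35,(0,0,255),1)
    for g in range((y0//10+1)*10,y0+h,10):
        cv2.line(c,(0,(g-y0)*k),(4,(g-y0)*k),(0,0,255),1)
        if g%20==0: cv2.putText(c,str(g),(6,(g-y0)*k+4),0,.35,(0,0,255),1)
    cv2.imwrite("pics/"+n,c)
crop(read_camera("top"),275,160,130,100,6,"t4c.png")
crop(read_camera("side"),240,190,150,130,5,"s4c.png")
E
```

```text
clock: 9.35
tcp_pos: [0.6133, -0.2434, 0.2099]
orientation: [0.0, -0.056, 0.998, -0.0]
wrist_force: [0.8, -2.8, -2.6]
finger_gap: 0.0085
t 9.35 grasp [ 0.6134 -0.2435  0.0549] z [ 0. -0. -1.] psi 96.38 F [ 0.8 -2.8 -2.6] M [-0.51 -0.03  0.02] gap 0.0085 q [-0.5   0.59 -0.02  0.96  0.   -0.61]
```

View pics/t4c.png

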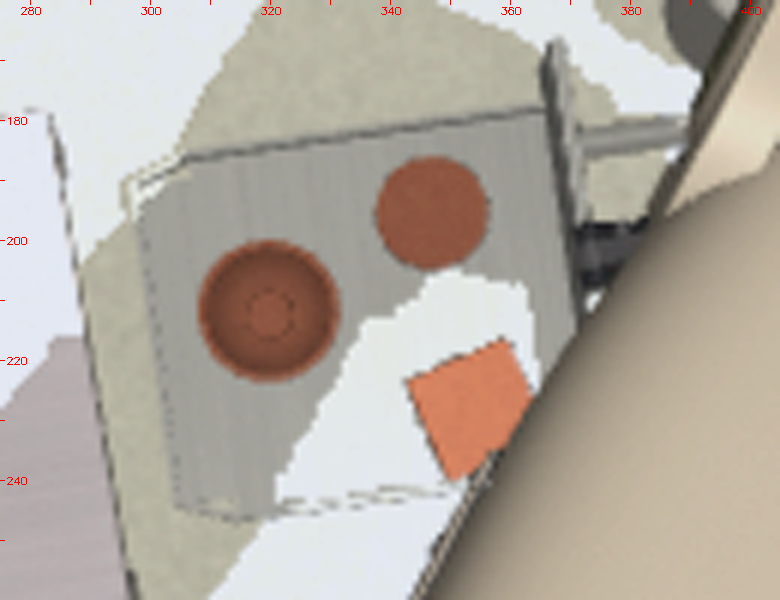

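View pics/s4c.png

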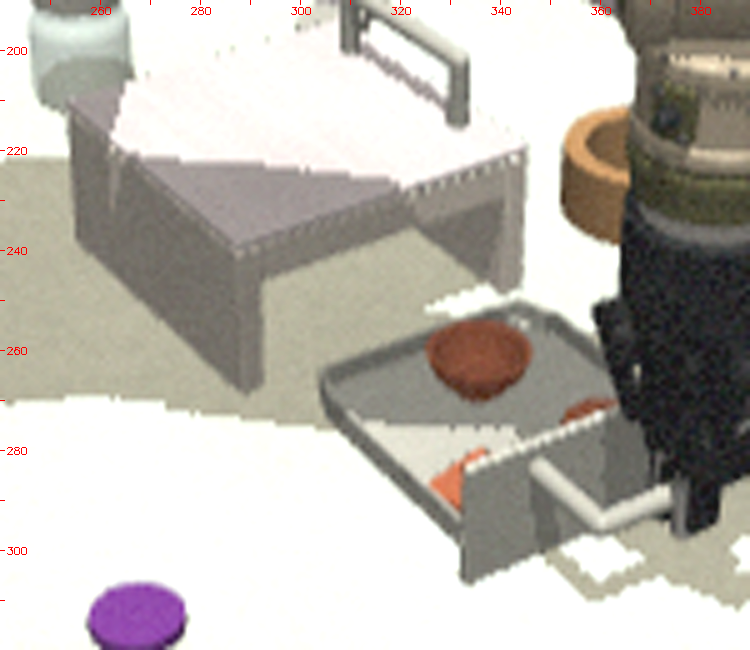

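```bash
python3 - <<'E'
from h import *
b=[.563,.093,.1504];h=.095
t=[("top",[-.065,.17,.016],(304.5,244.5)),("top",[.075,.15,.016],(306.7,186)),("top",[.075,.0,.016],(365.5,178)),("top",[.09,0,.0695],(368,166.5)),
("top",[.09,0,0],(365.8,172.5)),("top",[.065,.17,.016],(298,192)),
("side",[-.065,.17,.016],(304.5,264)),("side",[.065,.17,.016],(343,250)),("side",[-.09,-.006,.0695],(333,283.5)),("side",[-.09,-.006,0],(333,306.5)),("side",[-.05,-.056,.055],(360.5,294.5))]
r=fit(t,[.61,-.2,.16])
for cam in("top","side"): fit([o for o in t if o[0]==cam],r)
s=T2(b,[0,-h,.035])[0];c,sn=np.cos(b[2]),np.sin(b[2])
d=s[:2]-r[:2];print("to go x %.4f y %.4f"%(c*d[0]+sn*d[1],-sn*d[0]+c*d[1]),"dyaw deg",np.degrees(b[2]-r[2]))
d=b[:2]-T2(r,[0,.17,0])[0,:2]; print("nose lateral err",c*d[0]+sn*d[1], "nose gap",-sn*d[0]+c*d[1]-h)
print("handle",T2(r,[0,-.056,.055]))
E
```

```text
[ 0.6066 -0.1915  0.1196] 6.85
[[0.6, -0.0], [-1.4, -0.3], [1.5, -1.0], [-0.3, 0.6], [-0.2, -0.5], [-0.4, -1.0], [-1.3, -0.5], [-0.1, -0.7], [0.3, 1.3], [-0.4, 1.5], [-0.6, 1.0]]
[ 0.6053 -0.1916  0.1164] 6.67
[[0.5, 0.3], [-1.3, 0.0], [1.6, -0.5], [-0.1, 1.1], [-0.1, -0.0], [-0.3, -0.7]]
[ 0.6088 -0.1892  0.1179] 6.75
[[-0.8, -1.2], [0.4, -1.3], [0.7, 0.5], [-0.0, 0.7], [-0.3, 0.2]]
to go x -0.0005 y 0.1928 dyaw deg 1.7645463504125147
nose lateral err -0.0056863854554138615 nose gap 0.022915819118621172
handle [[ 0.6132558  -0.24711816  0.055     ]]
```

```bash
python3 -m crank '[[0,0,0,0,0,-0.8,0],[-0.5,2,0,0,0,-0.8,0],[-0.5,3,0,0,0,-0.4,0],[0,4,0,0,0,0,0],[0,4,0,0,0,0,0],[0,2,0,0,0,0,0],[0,0,0,0,0,0,0],[0,0,0,0,0,0,0]]' 120
cat >> h.py <<'E'
def crop(i,x0,y0,w,h,k,n):
    import cv2
    c=cv2.resize(i[y0:y0+h,x0:x0+w],None,fx=k,fy=k,interpolation=cv2.INTER_CUBIC)
    c=cv2.convertScaleAbs(c,alpha=1.5,beta=20)
    for g in range((x0//10+1)*10,x0+w,10):
        cv2.line(c,((g-x0)*k,0),((g-x0)*k,4),(0,0,255),1); 
        if g%20==0: cv2.putText(c,str(g),((g-x0)*k-10,14),0,.35,(0,0,255),1)
    for g in range((y0//10+1)*10,y0+h,10):
        cv2.line(c,(0,(g-y0)*k),(4,(g-y0)*k),(0,0,255),1)
        if g%20==0: cv2.putText(c,str(g),(6,(g-y0)*k+4),0,.35,(0,0,255),1)
    cv2.imwrite("pics/"+n,c)
E
python3 - <<'E'
from h import *
from workcell import *
st()
crop(read_camera("top"),275,160,130,100,6,"t5c.png")
crop(read_camera("side"),240,190,150,130,5,"s5c.png")
E
```

```text
clock: 10.45
tcp_pos: [0.612, -0.2284, 0.2094]
orientation: [-0.0, -0.073, 0.997, 0.001]
wrist_force: [0.6, -0.1, -4.0]
finger_gap: 0.0084
t 10.45 grasp [ 0.6119 -0.2282  0.0544] z [-0.001  0.001 -1.   ] psi 98.40 F [ 0.6 -0.1 -4. ] M [-0.05 -0.13 -0.03] gap 0.0084 q [-0.48  0.58 -0.04  0.96  0.   -0.63]
```

View pics/t5c.png

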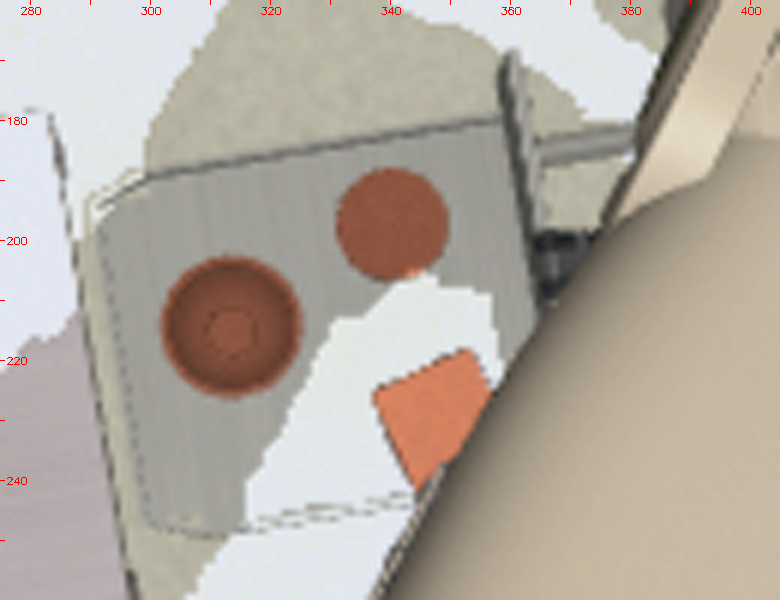

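View pics/s5c.png

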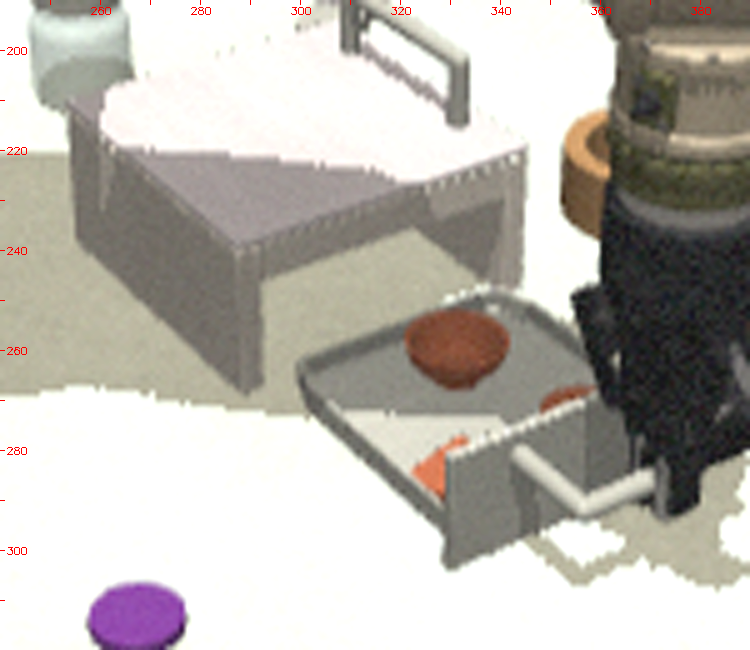

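```bash
python3 - <<'E'
from h import *
b=[.563,.093,.1504];h=.095
t=[("top",[-.065,.17,.016],(300,247)),("top",[.075,.15,.016],(299.5,189.5)),("top",[.075,.0,.016],(358,180)),("top",[.09,0,.0695],(360.3,168.5)),
("top",[.09,0,0],(358.5,174.5)),("top",[.065,.17,.016],(290.5,195)),
("side",[-.065,.17,.016],(300,262.5)),("side",[.065,.17,.016],(337,247.5)),("side",[-.09,-.006,.0695],(330,281.5)),("side",[-.09,-.006,0],(330,304)),("side",[-.05,-.056,.055],(357,292))]
r=fit(t,[.61,-.2,.16])
for cam in("top","side"): fit([o for o in t if o[0]==cam],r)
s=T2(b,[0,-h,.035])[0];c,sn=np.cos(b[2]),np.sin(b[2])
d=s[:2]-r[:2];print("to go x %.4f y %.4f"%(c*d[0]+sn*d[1],-sn*d[0]+c*d[1]),"dyaw deg",np.degrees(b[2]-r[2]))
d=b[:2]-T2(r,[0,.17,0])[0,:2]; print("nose lateral err",c*d[0]+sn*d[1], "nose gap",-sn*d[0]+c*d[1]-h)
print("handle",T2(r,[0,-.056,.055]))
h=.095
box=[("top",[h,h,.096],(201,191.5)),("top",[h,-h,.096],(283,178.5)),("top",[-h,-h,.096],(298,261)),("top",[-h,h,.096],(214,274)),
("top",[.075,.055,.139],(215.5,196)),("top",[.075,-.055,.139],(266.5,187)),
("side",[-h,h,.096],(254,210.7)),("side",[-h,-h,.096],(288,239)),("side",[h,-h,.096],(344.7,219.3)),
("side",[-h,-h,0],(289.3,268.5)),("side",[-.08,-h,0],(292.3,267)),("side",[h,-h,0],(344.5,247.8)),("side",[.08,-h,0],(340,248.5))]
for cam in("top","side"): fit([o for o in box if o[0]==cam],b)
E
```

```text
[ 0.6038 -0.1765  0.1526] 8.74
[[0.1, 1.0], [-1.2, -0.3], [1.7, -1.5], [-0.3, 0.1], [-0.3, -1.1], [0.3, -0.3], [-1.4, -0.6], [0.4, -0.4], [0.1, 0.7], [-0.6, 1.3], [-0.3, 0.2]]
[ 0.6021 -0.1762  0.1445] 8.28
[[-0.3, 1.1], [-1.1, -0.2], [1.9, -0.9], [-0.1, 0.8], [-0.1, -0.4], [0.4, -0.2]]
[ 0.6051 -0.1755  0.1546] 8.86
[[-1.2, -0.9], [0.6, -0.6], [0.5, 0.3], [-0.2, 1.0], [0.0, -0.2]]
to go x 0.0001 y 0.1775 dyaw deg -0.127248739459655
nose lateral err 0.00045390926099957325 nose gap 0.007540091903341664
handle [[ 0.61227374 -0.23182353  0.055     ]]
[0.5624 0.0935 0.1455] 8.33
[[0.0, 0.5], [0.6, -0.3], [-0.7, -0.3], [-0.1, 0.8], [1.0, -0.6], [-0.6, 0.1]]
[0.5634 0.0918 0.1577] 9.03
[[-1.6, -1.0], [-0.4, -0.3], [1.2, -0.9], [-0.8, 0.7], [0.9, 0.4], [0.1, -0.4], [0.4, 0.5]]
```

Tray and box agree to within 0.5 mm across and 0.2° in yaw, and the nose is 7.5 mm from the slot. Inserting.

```bash
python3 -m crank '[[0,2,0,0,0,0,0],[0,4,0,0,0,0,0],[0,6,0,0,0,0,0],[0,6,0,0,0,0,0],[0,6,0,0,0,0,0],[0,6,0,0,0,0,0],[0,4,0,0,0,0,0],[0,2,0,0,0,0,0]]' 120
python3 - <<'E'
from h import *
st()
E
python3 -m crank '[[0,2,0,0,0,0,0],[0,5,0,0,0,0,0],[0,7,0,0,0,0,0],[0.5,8,0,0,0,0,0],[0,8,0,0,0,0,0],[0,7,0,0,0,0,0],[0,5,0,0,0,0,0],[0,2,0,0,0,0,0]]' 120
python3 - <<'E'
from h import *
from workcell import *
st()
crop(read_camera("top"),265,160,130,100,6,"t6c.png")
crop(read_camera("side"),240,180,150,130,5,"s6c.png")
E
```

```text
clock: 11.55
tcp_pos: [0.6069, -0.1929, 0.2098]
orientation: [0.0, -0.073, 0.997, -0.0]
wrist_force: [-0.2, -3.2, -3.5]
finger_gap: 0.0083
t 11.55 grasp [ 0.6069 -0.1929  0.0548] z [ 0. -0. -1.] psi 98.39 F [-0.2 -3.2 -3.5] M [-0.5  -0.06  0.04] gap 0.0083 q [-0.43  0.55 -0.09  0.93 -0.   -0.58]
clock: 12.55
tcp_pos: [0.5999, -0.1493, 0.2097]
orientation: [-0.0, -0.073, 0.997, 0.0]
wrist_force: [-0.6, -2.8, -1.9]
finger_gap: 0.0081
t 12.55 grasp [ 0.5999 -0.1493  0.0547] z [-0.  0. -1.] psi 98.40 F [-0.6 -2.8 -1.9] M [-0.47  0.01  0.04] gap 0.0081 q [-0.37  0.52 -0.15  0.91 -0.   -0.52]
```

View pics/t6c.png

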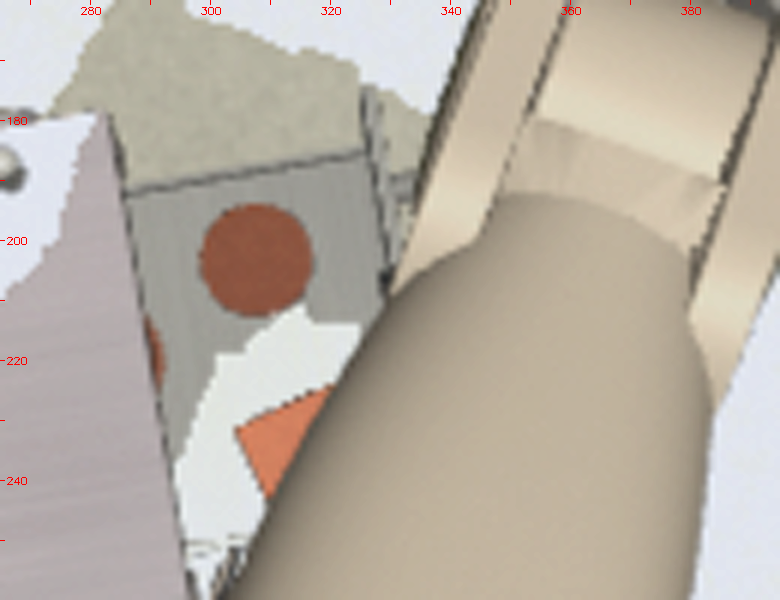

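View pics/s6c.png

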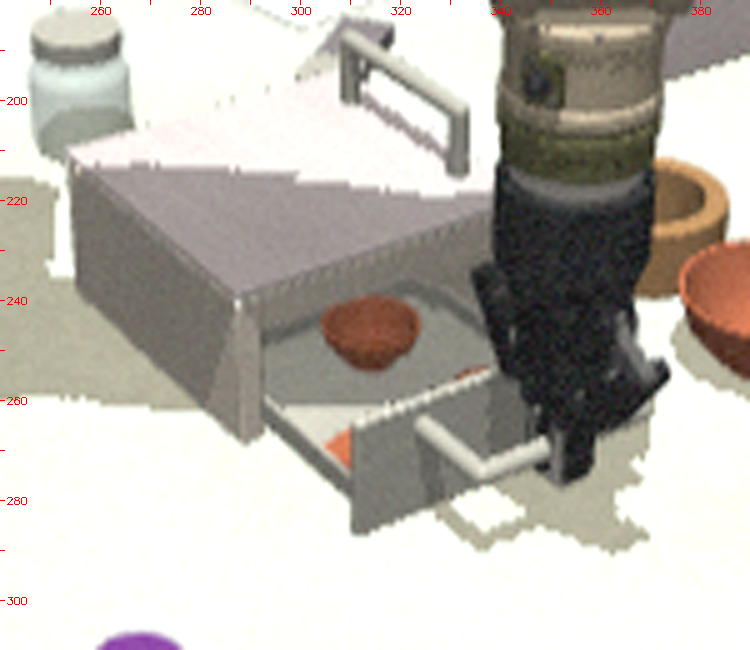

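The nose is inside the slot with clearance on both sides, and the drag force is only about 3 N. The dish, disc and tile are all in place, and roughly 98 mm is left.

```bash
python3 -m crank '[[0,3,0,0,0,0,0],[0,7,0,0,0,0,0],[0,8,0,0,0,0,0],[0,8,0,0,0,0,0],[0,8,0,0,0,0,0],[0,7,0,0,0,0,0],[0,5,0,0,0,0,0],[0,2,0,0,0,0,0]]' 120
python3 -m crank '[[0,2,0,0,0,0,0],[0,5,0,0,0,0,0],[0,6,0,0,0,0,0],[0,7,0,0,0,0,0],[0,7,0,0,0,0,0],[0,5,0,0,0,0,0],[0,3,0,0,0,0,0],[0,1,0,0,0,0,0]]' 120
python3 - <<'E'
from h import *
from workcell import *
st()
crop(read_camera("side"),240,180,150,130,5,"s7c.png")
E
```

```text
clock: 13.65
tcp_pos: [0.5929, -0.1019, 0.2097]
orientation: [0.0, -0.073, 0.997, -0.0]
wrist_force: [-1.0, -3.4, -2.8]
finger_gap: 0.0082
clock: 14.65
tcp_pos: [0.5877, -0.0664, 0.2097]
orientation: [-0.0, -0.073, 0.997, 0.0]
wrist_force: [-0.1, -2.3, -2.3]
finger_gap: 0.0084
t 14.65 grasp [ 0.5877 -0.0664  0.0547] z [-0.  0. -1.] psi 98.40 F [-0.1 -2.3 -2.3] M [-0.46  0.03  0.09] gap 0.0084 q [-0.25  0.47 -0.22  0.88 -0.   -0.39]
```

View pics/s7c.png

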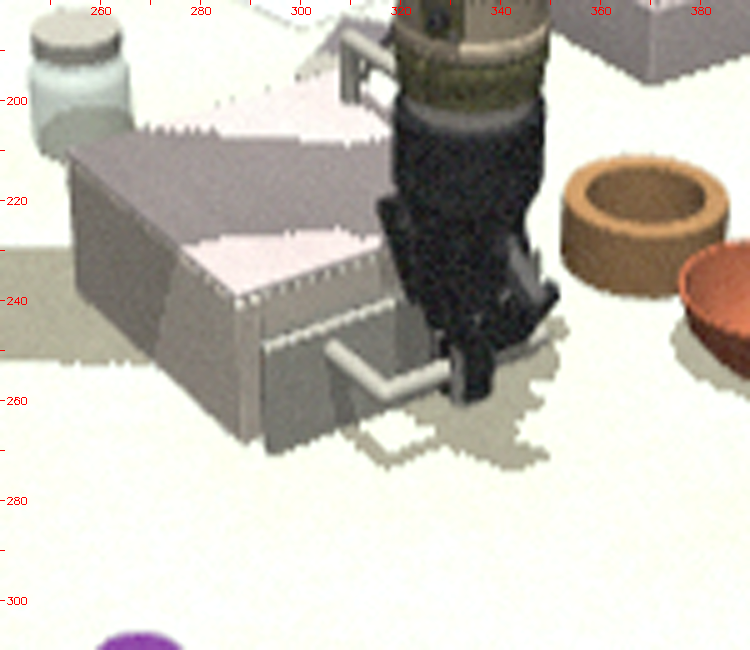

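```bash
python3 -m crank '[[0,1,0,0,0,0,0],[0,2,0,0,0,0,0],[0,2,0,0,0,0,0],[0,2,0,0,0,0,0],[0,1,0,0,0,0,0],[0,1,0,0,0,0,0],[0,1,0,0,0,0,0],[0,1,0,0,0,0,0]]' 120
python3 -c "
from h import *
st()"
python3 -m crank '[[0,1,0,0,0,0,0],[0,0.7,0,0,0,0,0],[0,0.5,0,0,0,0,0],[0,0,0,0,0,0,0],[0,0,0,0,0,0,0],[0,0,0,0,0,0,0],[0,0,0,0,0,0,0],[0,0,0,0,0,0,0]]' 120
python3 - <<'E'
from h import *
from workcell import *
st()
crop(read_camera("side"),240,180,150,130,5,"s8c.png")
E
```

```text
clock: 15.7
tcp_pos: [0.5862, -0.0557, 0.2097]
orientation: [0.0, -0.073, 0.997, 0.0]
wrist_force: [0.2, -2.0, -2.8]
finger_gap: 0.0082
t 15.70 grasp [ 0.5862 -0.0557  0.0547] z [ 0.  0. -1.] psi 98.38 F [ 0.2 -2.  -2.8] M [-0.51 -0.08 -0.01] gap 0.0082 q [-0.23  0.47 -0.23  0.88  0.   -0.38]
clock: 16.7
tcp_pos: [0.5859, -0.0538, 0.2097]
orientation: [0.0, -0.073, 0.997, -0.0]
wrist_force: [0.9, -4.3, -3.9]
finger_gap: 0.0087
t 16.70 grasp [ 0.5859 -0.0539  0.0547] z [ 0. -0. -1.] psi 98.36 F [ 0.9 -4.3 -3.9] M [-0.99 -0.08 -0.03] gap 0.0087 q [-0.23  0.47 -0.23  0.88 -0.   -0.37]
```

View pics/s8c.png

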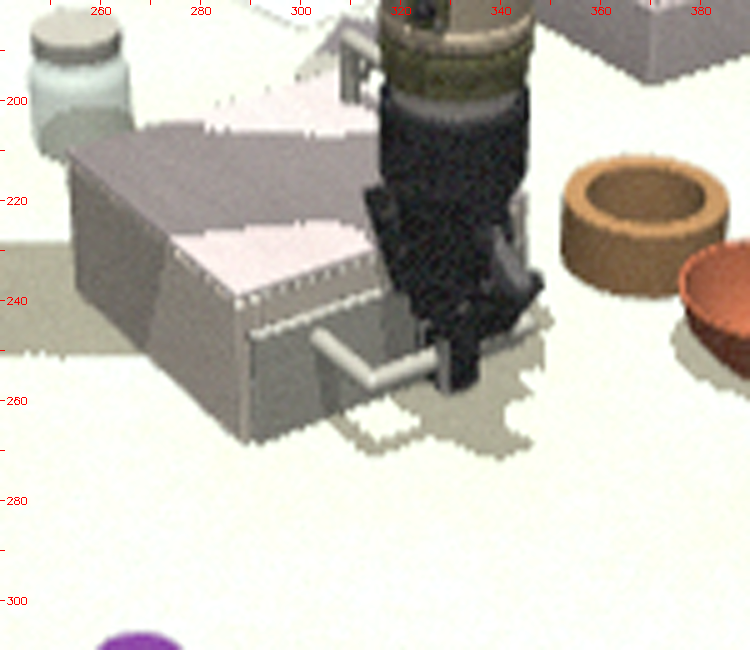

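```bash
python3 -m crank '[[0,0.5,0,0,0,0,0],[0,0.5,0,0,0,0,0],[0,0.5,0,0,0,0,0],[0,0.5,0,0,0,0,0],[0,0,0,0,0,0,0],[0,0,0,0,0,0,0],[0,0,0,0,0,0,0],[0,0,0,0,0,0,0]]' 120
python3 -c "
from h import *
st()"
```

```text
clock: 17.75
tcp_pos: [0.5858, -0.0532, 0.2097]
orientation: [0.0, -0.072, 0.997, -0.002]
wrist_force: [-0.2, -11.8, -5.7]
finger_gap: 0.0079
t 17.75 grasp [ 0.5859 -0.0538  0.0547] z [ 0.    -0.004 -1.   ] psi 98.28 F [ -0.2 -11.8  -5.7] M [-2.1  -0.09  0.06] gap 0.0079 q [-0.23  0.46 -0.23  0.87 -0.   -0.37]
```

```bash
python3 -m crank '[[0,0.7,0,0,0,0,0],[0,0.7,0,0,0,0,0],[0,0.6,0,0,0,0,0],[0,0,0,0,0,0,0],[0,0,0,0,0,0,0],[0,0,0,0,0,0,0],[0,0,0,0,0,0,0],[0,0,0,0,0,0,0]]' 120
python3 - <<'E'
from h import *
from workcell import *
st()
crop(read_camera("top"),265,160,130,100,6,"t9c.png")
crop(read_camera("side"),270,210,100,80,7,"s9c.png")
E
```

```text
clock: 18.75
tcp_pos: [0.5858, -0.0525, 0.2097]
orientation: [0.0, -0.072, 0.997, -0.004]
wrist_force: [0.7, -16.9, -6.8]
finger_gap: 0.0085
t 18.75 grasp [ 0.5858 -0.0537  0.0547] z [ 0.001 -0.008 -1.   ] psi 98.20 F [  0.7 -16.9  -6.8] M [-3.34 -0.16  0.03] gap 0.0085 q [-0.22  0.46 -0.23  0.87 -0.01 -0.37]
```

View pics/t9c.png

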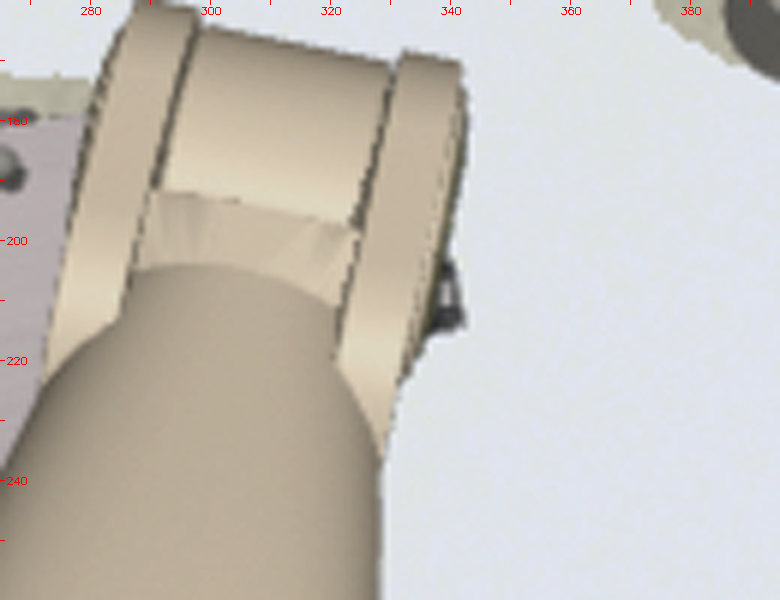

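View pics/s9c.png

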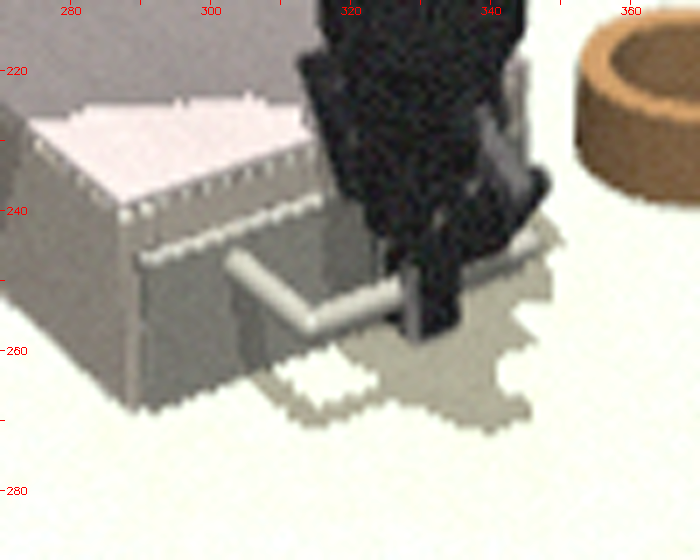

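The plate sits flush in the side crop, with its left edge at (290,246–268) against the box face. The push built up to 17 N with no further movement, so the tray is home. I'll relax the push, open and lift.

```bash
python3 -m crank '[[0,-1.5,0,0,0,0,0],[0,-1.5,0,0,0,0,0],[0,-0.5,0,0,0,0,0],[0,0,0,0,0,0,0.2],[0,0,0,0,0,0,0.4],[0,0,0,0,0,0,0.4],[0,0,0,0,0,0,0.4],[0,0,0,0,0,0,0.4]]' 20
python3 -c "
from h import *
st()"
python3 -m crank '[[0,0,-8,0,0,0,0.4],[0,0,-16,0,0,0,0.4],[0,0,-20,0,0,0,0.4],[0,0,-20,0,0,0,0.4],[0,0,-25,0,0,0,0.4],[0,0,-25,0,0,0,0.4],[0,0,-30,0,0,0,0.4],[0,0,-30,0,0,0,0.4]]'
python3 -m crank '[[0,0,0,0,0,-10,0.6],[0,0,0,0,0,-10,0.6],[0,0,0,0,0,-10,0.6],[0,0,0,0,0,-10,0.6],[0,0,0,0,0,-10,0.6],[0,0,0,0,0,-10,0.6],[0,0,0,0,0,-10,0.6],[0,0,0,0,0,-10,0.6]]'
python3 -c "
from h import *
go([.637,.104,.136])"
```

```text
clock: 19.85
tcp_pos: [0.5858, -0.0529, 0.2098]
orientation: [0.0, -0.073, 0.997, 0.0]
wrist_force: [0.5, 0.4, 0.3]
finger_gap: 0.0341
t 19.85 grasp [ 0.5858 -0.0529  0.0548] z [ 0.  0. -1.] psi 98.39 F [0.5 0.4 0.3] M [-0.02  0.    0.01] gap 0.0341 q [-0.23  0.47 -0.23  0.88  0.   -0.37]
clock: 20.85
tcp_pos: [0.5855, -0.0531, 0.3861]
orientation: [0.001, -0.073, 0.997, -0.0]
wrist_force: [-0.2, 0.1, -0.2]
finger_gap: 0.0342
clock: 21.85
tcp_pos: [0.5856, -0.0531, 0.3852]
orientation: [0.0, -0.699, 0.715, -0.001]
wrist_force: [0.0, -0.0, 0.5]
finger_gap: 0.0513
t 21.85 grasp [ 0.5859 -0.0531  0.2302] z [ 0.002 -0.    -1.   ] psi 178.70 F [ 0.  -0.   0.5] M [0.   0.03 0.01] gap 0.0513 q [-0.23  0.34  0.04  1.27  0.   -1.77]
tool mm [-158.2  -47.4   94.2]
```

```bash
python3 -m crank '[[0,0,0,0,0,-9.9,0.6],[-20,-10,0,0,0,0,0.6],[-24,-12,0,0,0,0,0.6],[-28,-14,0,0,0,0,0.6],[-28,-14,0,0,0,0,0.6],[-26,-13,0,0,0,0,0.6],[-21.5,-11.6,0,0,0,0,0.6],[0,0,0,0,0,0,0.6]]'
python3 - <<'E'
from h import *
from workcell import *
go([.637,.104,.136])
crop(read_camera("side"),240,150,150,130,5,"s10c.png")
crop(read_camera("top"),190,160,130,110,5,"t10c.png")
E
```

```text
clock: 22.85
tcp_pos: [0.6387, 0.1052, 0.3843]
orientation: [-0.0, 0.757, -0.653, 0.0]
wrist_force: [-1.4, -0.4, 0.1]
finger_gap: 0.0509
t 22.85 grasp [0.6388 0.1052 0.2293] z [ 0.001  0.    -1.   ] psi -171.60 F [-1.4 -0.4  0.1] M [0.01 0.03 0.05] gap 0.0509 q [ 0.04  0.46  0.22  1.32  0.   -1.68]
tool mm [ 0.9  2.1 93.3]
```

View pics/s10c.png

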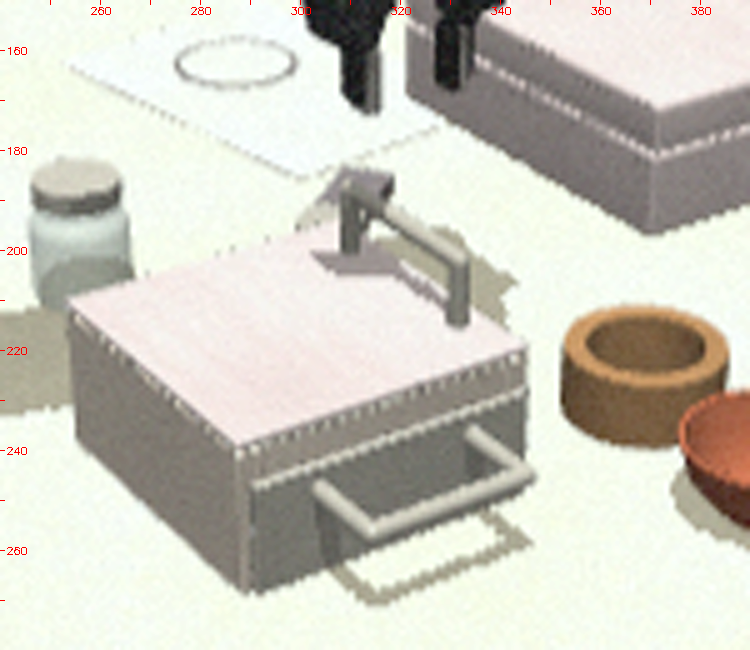

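View pics/t10c.png

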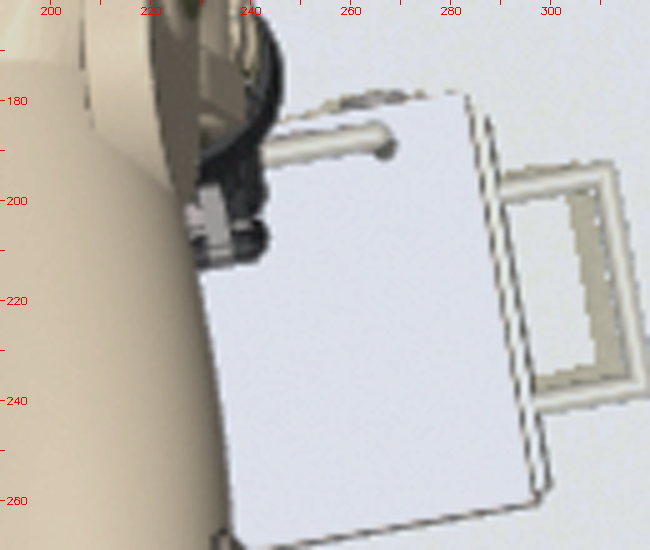

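The tray is home and flat against the box, and the gripper is above the lid handle. Going down.

```bash
python3 -m crank '[[0.5,1,8,0,0,0,0.6],[0.4,1.1,15,0,0,0,0.6],[0,0,18,0,0,0,0.6],[0,0,18,0,0,0,0.6],[0,0,15,0,0,0,0.6],[0,0,12,0,0,0,0.6],[0,0,7,0,0,0,0.6],[0,0,0,0,0,0,0.6]]' 60
python3 - <<'E'
from h import *
from workcell import *
go([.637,.104,.136])
crop(read_camera("side"),260,140,120,110,6,"s11c.png")
E
```

```text
clock: 23.95
tcp_pos: [0.6363, 0.1024, 0.2902]
orientation: [0.0, 0.756, -0.654, -0.0]
wrist_force: [0.1, 0.2, 1.1]
finger_gap: 0.0509
t 23.95 grasp [0.6362 0.1024 0.1352] z [-0.001  0.    -1.   ] psi -171.73 F [0.1 0.2 1.1] M [0.02 0.03 0.  ] gap 0.0509 q [ 0.04  0.5   0.04  1.11  0.   -1.68]
tool mm [-1.4 -1.  -0.8]
```

View pics/s11c.png

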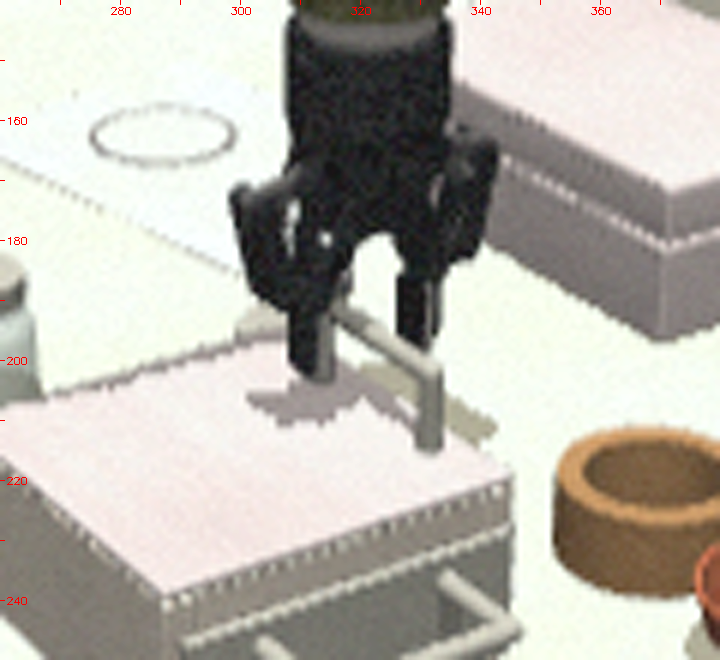

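The fingers straddle the bar, with the left one at (312,200) and the right one at (328,195). Closing.

```bash
python3 -m crank '[[0,0,0,0,0,0,0],[0,0,0,0,0,0,0],[0,0,0,0,0,0,0],[0,0,0,0,0,0,0],[0,0,0,0,0,0,0],[0,0,0,0,0,0,0],[0,0,0,0,0,0,0],[0,0,0,0,0,0,0]]' 60
python3 - <<'E'
from h import *
g,R=st()
b=np.array([.563,.093,.1504]);c,s=np.cos(b[2]),np.sin(b[2])
hx=np.array([c,s,0]);d=g-np.r_[b[:2],0];print("box-frame grasp x,y",d@hx,d@[-s,c,0], "radius",np.hypot(d@hx+.095,g[2]-.09),"ang",np.degrees(np.arctan2(g[2]-.09,d@hx+.095)), "expect .1761 15.14")
E
```

```text
clock: 25.0
tcp_pos: [0.6375, 0.1026, 0.2915]
orientation: [-0.001, 0.756, -0.654, 0.001]
wrist_force: [5.5, 1.0, 0.0]
finger_gap: 0.0098
t 25.00 grasp [0.6381 0.1027 0.1365] z [ 0.004  0.001 -1.   ] psi -171.72 F [5.5 1.  0. ] M [ 0.22 -0.97  0.05] gap 0.0098 q [ 0.04  0.5   0.04  1.11  0.   -1.68]
box-frame grasp x,y 0.07569921789014054 -0.0016963308813641828 radius 0.17693012561847243 ang 15.250891960335139 expect .1761 15.14
```

```bash
python3 -m crank '[[0,4.4,-3.7,1.25,0,0,0],[0,4.4,-3.7,1.25,0,0,0],[0,8.9,-7.3,2.5,0,0,0],[0,8.9,-7.3,2.5,0,0,0],[0,8.9,-7.3,2.5,0,0,0],[0,8.9,-7.3,2.5,0,0,0],[0,4.4,-3.7,1.25,0,0,0],[0,4.4,-3.7,1.25,0,0,0]]' 80
cat >> h.py <<'E'
def lid():
    g,R=st();b=np.array([.563,.093,.1504]);c,s=np.cos(b[2]),np.sin(b[2])
    hx=np.array([c,s,0]);d=g-np.r_[b[:2],0];X=d@hx+.095;Z=g[2]-.09
    print("y %.4f"%(d@[-s,c,0]),"radius %.4f"%np.hypot(X,Z),"lid by bar %.2f"%(np.degrees(np.arctan2(Z,X))-15.14),"by tool %.2f"%np.degrees(np.arctan2(R[:,2]@hx,-R[2,2])))
E
python3 -c "
from h import *
lid()"
```

```text
clock: 26.0
tcp_pos: [0.5799, 0.0941, 0.3294]
orientation: [-0.1, 0.75, -0.648, 0.087]
wrist_force: [5.2, 1.4, 0.8]
finger_gap: 0.0093
t 26.00 grasp [0.6201 0.1    0.1798] z [ 0.26   0.038 -0.965] psi -171.72 F [5.2 1.4 0.8] M [ 0.11 -0.68  0.02] gap 0.0093 q [ 0.02  0.25 -0.26  0.8   0.03 -1.69]
y -0.0017 radius 0.1770 lid by bar 15.35 by tool 15.21
```

```bash
python3 -m crank '[[0,4.4,-3.7,1.25,0,0,0],[0,8.9,-7.3,2.5,0,0,0],[0,8.9,-7.3,2.5,0,0,0],[0,8.9,-7.3,2.5,0,0,0],[0,8.9,-7.3,2.5,0,0,0],[0,8.9,-7.3,2.5,0,0,0],[0,8.9,-7.3,2.5,0,0,0],[0,4.4,-3.7,1.25,0,0,0]]' 80
python3 -c "
from h import *
lid()"
```

```text
clock: 27.0
tcp_pos: [0.5032, 0.0829, 0.3524]
orientation: [-0.212, 0.726, -0.628, 0.184]
wrist_force: [4.8, 0.1, -0.4]
finger_gap: 0.0092
t 27.00 grasp [0.586  0.0948 0.2219] z [ 0.534  0.077 -0.842] psi -171.73 F [ 4.8  0.1 -0.4] M [-0.12 -0.35 -0.05] gap 0.0092 q [-0.02 -0.03 -0.6   0.44  0.09 -1.71]
y -0.0016 radius 0.1770 lid by bar 33.05 by tool 32.65
```

```bash
python3 -m crank '[[0,4.4,-3.7,1.25,0,0,0],[0,8.9,-7.3,2.5,0,0,0],[0,8.9,-7.3,2.5,0,0,0],[0,8.9,-7.3,2.5,0,0,0],[0,6.3,-5.2,1.8,0,0,0],[0,4.4,-3.7,1.25,0,0,0],[0,0,0,0,0,0,0],[0,0,0,0,0,0,0]]' 80
python3 - <<'E'
from h import *
from workcell import *
lid()
i=read_camera("side"); import cv2; cv2.imwrite("pics/s12.png",i)
crop(i,240,130,150,130,5,"s12c.png")
crop(read_camera("top"),190,140,160,130,5,"t12c.png")
E
```

```text
clock: 28.0
tcp_pos: [0.4501, 0.0751, 0.3539]
orientation: [-0.285, 0.7, -0.606, 0.247]
wrist_force: [4.2, -3.4, 0.8]
finger_gap: 0.0094
t 28.00 grasp [0.5573 0.0906 0.243 ] z [ 0.691  0.1   -0.716] psi -171.74 F [ 4.2 -3.4  0.8] M [-0.44 -0.08 -0.36] gap 0.0094 q [-0.05 -0.2  -0.83  0.18  0.13 -1.71]
y -0.0015 radius 0.1770 lid by bar 44.68 by tool 44.29
```

View pics/s12c.png

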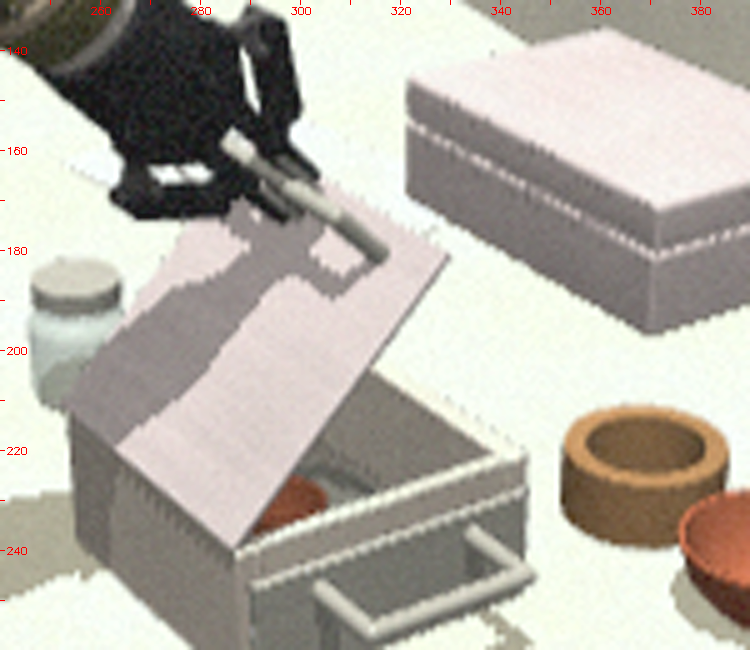

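View pics/t12c.png

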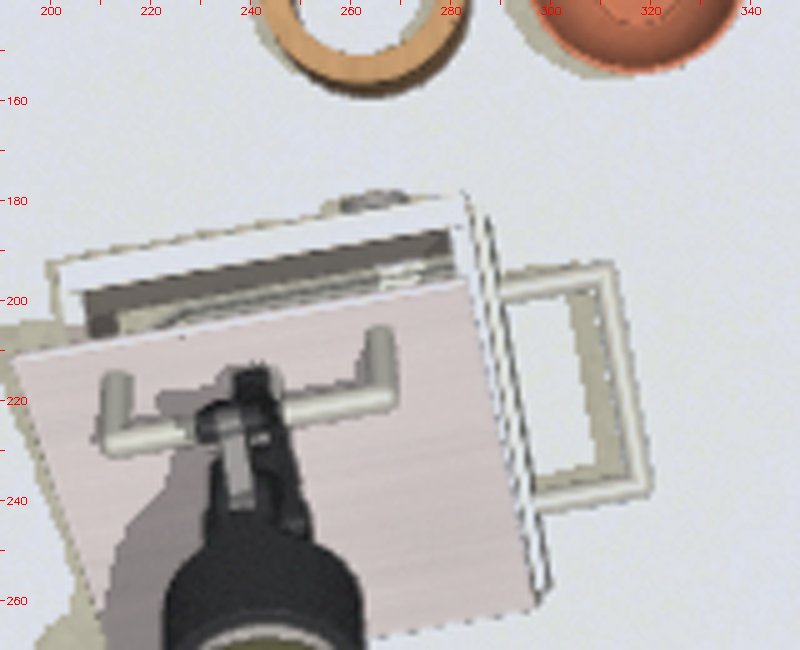

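View pics/s12.png

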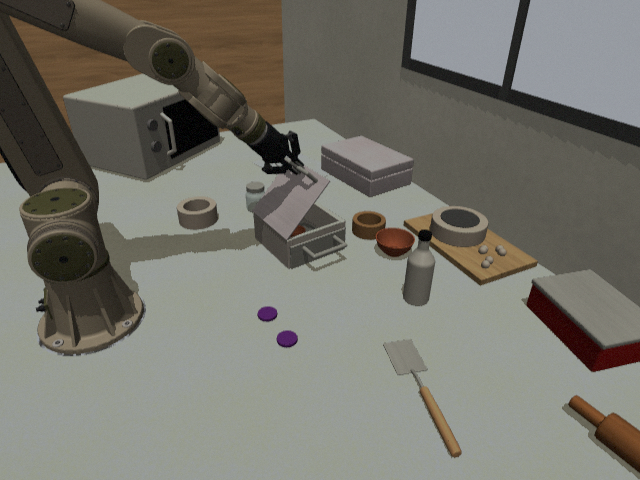

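```bash
python3 - <<'E'
from h import *
b=[.563,.093,.1504]
for a in(43,45,47):
    A=np.radians(a)
    def L(x,y,z): return T2(b,[-.095+x*np.cos(A)-z*np.sin(A),y,.09+x*np.sin(A)+z*np.cos(A)])
    print(a,"side corner",proj("side",L(.19,-.095,.006)).round(1),"top corners",proj("top",L(.19,-.095,.006)).round(1),proj("top",L(.19,.095,.006)).round(1),"bar ends top",proj("top",L(.17,.055,.049)).round(1),proj("top",L(.17,-.055,.049)).round(1))
E
```

```text
43 side corner [[330.4 180.9]] top corners [[284.1 194.4]] [[192.8 210.2]] bar ends top [[213.9 227.3]] [[267.6 218. ]]
45 side corner [[329.  179.7]] top corners [[284.3 196.4]] [[192.7 212.2]] bar ends top [[214.1 229.8]] [[267.9 220.5]]
47 side corner [[327.5 178.5]] top corners [[284.6 198.5]] [[192.6 214.4]] bar ends top [[214.2 232.4]] [[268.3 223. ]]
```

```bash
python3 -m crank '[[0,0.9,-0.75,0.25,0,0,0],[0,0.9,-0.75,0.25,0,0,0],[0,0,0,0,0,0,0],[0,0,0,0,0,0,0],[0,0,0,0,0,0,0],[0,0,0,0,0,0,0],[0,0,0,0,0,0,0],[0,0,0,0,0,0,0]]' 80
python3 - <<'E'
from h import *
from workcell import *
lid()
crop(read_camera("side"),240,160,130,120,6,"s13c.png")
E
```

```text
clock: 29.1
tcp_pos: [0.4479, 0.0748, 0.3537]
orientation: [-0.288, 0.699, -0.605, 0.25]
wrist_force: [3.9, -4.5, 1.4]
finger_gap: 0.0097
t 29.10 grasp [0.556  0.0904 0.2437] z [ 0.698  0.101 -0.709] psi -171.74 F [ 3.9 -4.5  1.4] M [-0.48 -0.2  -0.46] gap 0.0097 q [-0.05 -0.21 -0.84  0.17  0.14 -1.71]
y -0.0015 radius 0.1770 lid by bar 45.14 by tool 44.81
```

View pics/s13c.png

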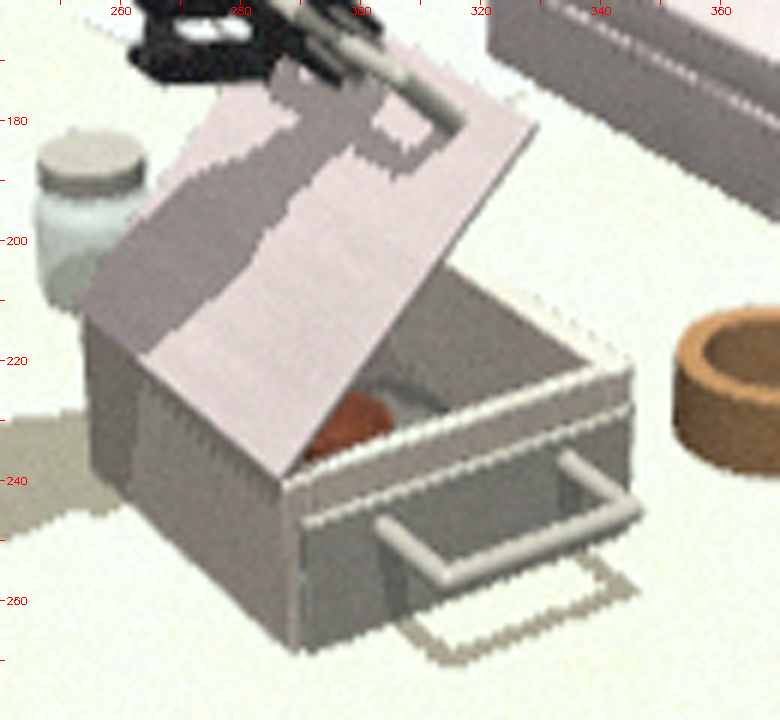

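The lid stands at 45° in a firm grip, the plate is still flat against the box, and the dish is upright inside. Handing in.

```bash
python3 -c "
from workcell import *
print(hand_in())"
```

```text
the job is handed in; nothing more can be done
None
```

I slid the tray all the way into the slot, then raised the lid by its handle. I handed the job in at about 29 s with the gripper still holding the lid open.

**Tray:** It stopped moving as the push rose to 17 N, and in the pictures the front plate lies flat against the box. Partway through, dragging the tray sideways turned it about 2.5°. I corrected that before it entered the slot.

**Lid:** The bar's position puts it at 45.1°, and the tool's tilt says 44.8°. The pictures, taken just before a final 0.5° nudge, showed about 44.3°.

**Clay pieces:** The dish is standing inside the box in the last picture. The disc and tile were hidden by then. I last saw both of them flat on the tray when it was about halfway in, and it moved smoothly after that with only about 3 N of drag.

**Other things on the table:** The bottle, bowl, tape, jar, spatula, mould and purple discs look unmoved in the last full side view. I didn't check the brush separately.

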